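# Tension the slack belt of a wardrobe rail drive

## Task

The belt of the motorised clothes rail with the orange tension wheel has gone slack. Wind the orange wheel clockwise until it feels firm and its pointer stands well inside the green part of the scale, without running on into the red, then let go of it. Leave the already tight white wheel as it is and do not shift the blue glass bauble.

Things in the scene. Friction and masses are not known exactly. Their poses are not given: they have to be found in the camera images.
- orange_wheel (a joint): Turn of the orange wheel, rad: 0 slack, grows clockwise seen from above, stop at 1.9; starts at 0 to 0.35. A black pointer arm at its foot (78 mm from axis to tip) turns with it over a scale: white 0-1.05, green 1.05-1.45 (middle 1.25), red above. It takes about 0.06 N m at 0, rising evenly to 0.41 N m at 1.25 and 0.5 N m at 1.6; let go, it stays where it is.
- orange_wheel_grip (a point): Grip point on the axis of the ribbed orange wheel (56 mm across, 32 mm tall, vertical axis; grip across the rim from above, any yaw), 88 mm above the shelf: 11 mm below the wheel's top, 21 mm above the black skirt (68 mm across) and pointer arm under it. It sits on a fixed grey drive box 170 x 180 mm, 60 mm high. z up; turns with the wheel.
- white_wheel (a joint): The same unit with a white wheel, for the other rail: already tight, its pointer in the green (value 1.15 to 1.3, same scale and direction). To be left alone.
- bauble_center (a point): Centre of a blue glass bauble, 60 mm across with a small flat foot and a brass cap, standing loose on the shelf between the two units; the centre is 26.5 mm above the shelf. Not to be shifted.

How it is judged:
By the outcome, as a careful person would: the job done as asked, in the order asked, and still so for the second after the job is handed in, with the robot touching nothing.
It also fails if it takes over 38 s, if anything falls off the work surface, if the arm or the gripper's body presses on something with over 40 N, if the wrist force passes 120 N, or if a joint passes its speed limit or range.

## Robot

A 6-joint arm with a two-finger parallel gripper is mounted at the origin on the work surface. World frame = base frame: x ahead of the robot, y to its left, z up, the work surface at z = 0. Lengths are in m, angles in rad, forces in N, time in s.
With the tool pointing down it reaches from about 0.375 to 0.925 m from the base axis. Payload 5.7 kg.
Tool frame: the origin (TCP) lies at the very end of the fingers, on their centre line; the grasp point (between the pads) lies 19 mm behind it; z points along the fingers, y is the line along which they close (so a half turn about z gives the same grasp; the last joint's range is limited). The gripper opens to 88 mm and grips with 3 to 60 N. Pads are 20 mm wide; open, the fingers measure 115 mm over their backs; the gripper's body (75 mm by 178 mm) begins 61 mm behind the grasp point.
Start: joints at [1.049, 0.359, 1.51, -0, 1.272, -0.115], TCP at [0.237, 0.551, 0.223] pointing down, gripper open.
Joint ranges: [-2.97, 2.97], [-1.01, 2.36], [0.21, 2.38], [-0.96, 4.11], [0.2, 2.71], [-2.98, 2.98]. Speed limits (rad/s): [2.39, 2.39, 3.14, 3.14, 3.14, 3.14].

## Interface

Orientations are given as a 3x3 rotation matrix whose columns are the frame's x, y, z axes.
In Python, from plant import manip gives the robot as it stands. The module is installed in compiled form; this text tells all that it offers.
- The arm moves only by the tool move_arm, never from a script. Its argument "plan" is a list of rows, each a list of 5 numbers: the shift along the world's x, y, z in m, then the turn about the world's z in degrees, then the opening, from -1 (shut) to 1 (fully open). A call has 1 to 5 rows; each row shifts and turns the commanded pose from where the row before left it; what a row does not reach is not made up. A row lasts 1/8 s, in which the tool goes at most 62.5 mm and 10.7 degrees, less where a joint would pass 70% of its speed; a pose out of reach is approached as far as the arm can. A call with a gripper value outside its range is refused whole. The fingers move at their own pace and stop on an object; "force" is the grip in N (left out, the last holds). Time passes only in rows, so rows that do not move let the fingers close. It gives the time, the measured TCP pose, the force, the opening and the grip force at its end, in the units of the state.
- manip.read_state(): the state, without advancing time (a new reading comes with each control period).
- manip.snapshot(name): name is "side" or "top"; returns (picture, depth): 480x640x3 uint8, blue, green, red; 480x640 float32, m along the optical axis (not along the pixel's ray), 0 where there is no reading.
- manip.calibration(name): a dict with "vfov" (degrees; the focal length in pixels is half the picture's height over the tangent of half this angle, whatever the lens; pixels are square), "cx", "cy" (the principal point, pixels), "world_to_cam" (4x4, takes a point from world to camera coordinates). Camera axes: x right, y up, looking along -z (the intrinsics and any distortion apply to the point x, -y, -z); pixel columns grow to the right and rows downward; lengths in m; the calibration is good to about 2 mm. A picture is of the moment at which its call begins. calibration takes no time and is no camera call.
- manip.close_job(): hands the job in; it is judged then, once.
Trained networks look in the newest picture that a camera, given by its name, has taken for a name from the list of things; names that differ only in an ending like _2 or _b are one class to them, and where a whole thing is asked for, a point or a joint stands for the part that bears it (a point fixed in the world has none). Each returns a list of dicts, best first, with "confidence" (0 to 1); they miss things now and then, are a little off and sometimes report something else, mostly with a low value. They report only what shows in the picture. A call takes as long as a camera call.
- manip.outline_of(camera, query): "mask" (480x640 bool, what is visible of it) and "xy" ([column, row] in pixels, amid what is visible of it).
The state is a dict: "clock": time; "joint_positions": joint angles; "dq": joint speeds; "joint_torque": joint torques, N m; "position": TCP position; "tool_rot": TCP orientation; "wrist_force": force on the tool from outside, world axes, zero at the start; "torque": the same for the moment, N m; "gripper_width": finger opening in m; "grip_force": force on a finger pad.
Only numpy, scipy, OpenCV 4.12 (cv2) and the standard library are available. Lean on these libraries where they do the work, as an engineer would, in place of code of your own. Each camera call takes 0.05 s, during which the arm holds its last target. There are 200 camera calls.

## Working session

There is one attempt and no reset: what is moved stays moved. The work goes in short steps, Python scripts to look and compute and a tool call to move; the robot and the scene stay as the last step left them, time stands still between calls to the robot, and variables do not carry over. Pictures are saved under pics/ and viewed, at most 10 in all, crops included, and the job is handed in when it is done.

Besides the shell and the picture viewer there is one more tool, called after "Emit:" as name(argument=value, ...), one argument or row to a line, values as JSON. move_arm: Moves the arm, as the interface text tells. Its arguments: {"type":"object","properties":{"plan":{"type":"array","items":{"type":"array","items":{"type":"number"}}},"force":{"type":"number"}},"required":["plan"]}

```bash
mkdir -p pics
cat > h.py <<'E'
import numpy as np, cv2
from plant import manip
def cam(n):
    c=manip.calibration(n); f=240/np.tan(np.radians(c["vfov"])/2); return c,f
def ray(n,uv):
    c,f=cam(n); M=np.linalg.inv(np.array(c["world_to_cam"]))
    d=np.array([(uv[0]-c["cx"])/f,-(uv[1]-c["cy"])/f,-1.0]); return M[:3,3],M[:3,:3]@d
def at_z(n,uv,z):
    o,d=ray(n,uv); return o+d*(z-o[2])/d[2]
def cloud(n,depth):
    o,_=ray(n,(0,0)); c,f=cam(n); R=np.linalg.inv(np.array(c["world_to_cam"]))[:3,:3]
    v,u=np.mgrid[:480,:640]; d=np.stack([(u-c["cx"])/f,-(v-c["cy"])/f,-np.ones(u.shape)],-1)
    return o+(d*depth[...,None])@R.T
E
python3 - <<'E'
from h import *
for n in("top","side"):
    im,d=manip.snapshot(n); cv2.imwrite(f"pics/{n}0.png",im); np.save(f"{n}.npy",d)
    P=cloud(n,d); c=manip.calibration(n); print({k:v for k,v in c.items() if k!="world_to_cam"},ray(n,(320,240)))
    for q in("orange_wheel","orange_wheel_grip","white_wheel","bauble_center"):
        for r in manip.outline_of(n,q)[:2]:
            m=r["mask"]&(d>0); print(n,q,round(r["confidence"],2),r["xy"],m.sum(),np.median(P[m],0).round(3),P[m].min(0).round(3),P[m].max(0).round(3))
s=manip.read_state(); print(s["clock"],s["position"],s["tool_rot"])
E
```

```text
{'vfov': 46.61543377677694, 'cx': 328.1130398764665, 'cy': 238.45289697266196} (array([0.41939807, 0.03899706, 1.14477947]), array([ 0.15367781, -0.01765518, -0.98807451]))
top orange_wheel 0.63 [452.3, 228.4] 1057 [ 0.608 -0.237  0.097] [ 0.577 -0.278  0.058] [ 0.658 -0.185  0.107]
top orange_wheel_grip 0.96 [454.3, 225.8] 987 [ 0.607 -0.239  0.098] [ 0.577 -0.284  0.058] [ 0.646 -0.199  0.107]
top white_wheel 0.67 [200.5, 234.5] 982 [0.596 0.247 0.098] [0.567 0.219 0.06 ] [0.671 0.286 0.104]
top bauble_center 0.91 [328.0, 211.1] 562 [0.656 0.006 0.049] [ 0.632 -0.024  0.029] [0.683 0.031 0.069]
{'vfov': 47.700498849521246, 'cx': 316.64868246224603, 'cy': 246.74390423865717} (array([ 0.10155846, -0.62476583,  0.68714906]), array([ 0.50838543,  0.65130354, -0.56350723]))
side orange_wheel 0.78 [428.8, 339.8] 1576 [ 0.599 -0.254  0.093] [ 0.576 -0.28   0.059] [ 0.659 -0.184  0.103]
side orange_wheel 0.33 [250.6, 211.8] 843 [0.595 0.238 0.085] [0.566 0.217 0.058] [0.678 0.303 0.104]
side orange_wheel_grip 0.89 [429.6, 338.1] 1621 [ 0.6   -0.254  0.092] [ 0.576 -0.28   0.059] [ 0.663 -0.185  0.103]
side white_wheel 0.76 [251.6, 213.9] 815 [0.594 0.238 0.087] [0.567 0.217 0.059] [0.676 0.281 0.104]
side bauble_center 0.58 [350.5, 276.1] 699 [ 0.651 -0.008  0.041] [ 0.632 -0.025  0.003] [0.685 0.024 0.065]
0.5 [0.2373545  0.55098449 0.22259507] [[-9.18398589e-01  3.95656442e-01 -1.07140060e-04]
 [ 3.95656454e-01  9.18398577e-01 -1.52406269e-04]
 [ 3.80967563e-05 -1.82360358e-04 -9.99999983e-01]]
```

Run:
```python
from h import *
a=cv2.imread("pics/top0.png"); b=cv2.imread("pics/side0.png")
c=np.hstack([cv2.resize(a[165:295,385:515],(400,400),interpolation=2),cv2.resize(b[270:400,360:490],(400,400),interpolation=2)])
cv2.imwrite("pics/crop0.png",c)
for n in("top","side"):
    P=cloud(n,np.load(n+".npy")); im=cv2.imread(f"pics/{n}0.png")
    # wheel top: orange-side points at z>0.09 near orange
    m=(P[...,2]>.090)&(P[...,2]<.112)&(abs(P[...,0]-.605)<.06)&(abs(P[...,1]+.24)<.06)
    Q=P[m]; (x,y),r=cv2.minEnclosingCircle(Q[:,:2].astype(np.float32)); print(n,m.sum(),x,y,r,np.median(Q,0), (Q.min(0)+Q.max(0))/2,Q.max(0)-Q.min(0))
```

```text
top 684 0.6104450225830078 -0.2459104210138321 0.029231099411845207 [ 0.60947157 -0.24438559  0.09879591] [ 0.60944333 -0.24500576  0.09865547] [0.05574655 0.05591323 0.01721051]
side 860 0.6103956699371338 -0.24654163420200348 0.029062410816550255 [ 0.60735944 -0.24920338  0.0990948 ] [ 0.61090829 -0.24624488  0.09652669] [0.05633565 0.0561213  0.0129657 ]
```

View pics/top0.png

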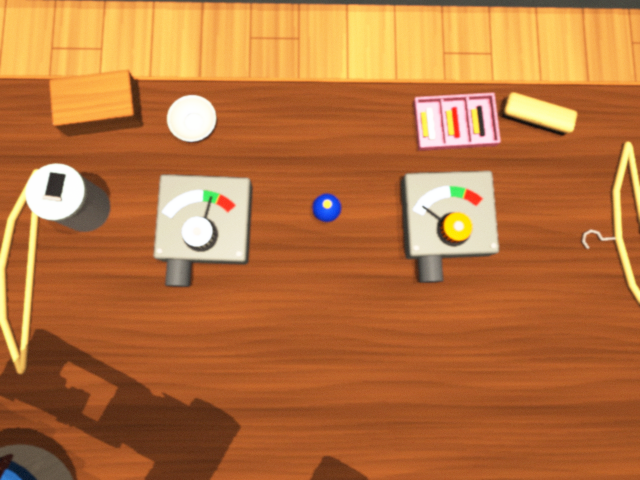

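View pics/crop0.png

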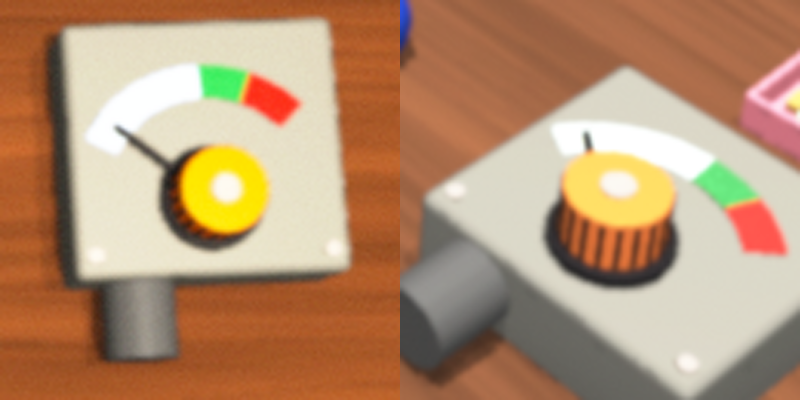

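```bash
cat >> h.py <<'E'
def scale(n,c=(.6104,-.246),name=None):
    im,d=manip.snapshot(n)
    if name: cv2.imwrite(name,im)
    out={}
    hsv=cv2.cvtColor(im,cv2.COLOR_BGR2HSV).astype(int); v,u=np.mgrid[:480,:640]
    o,_=ray(n,(0,0)); cc,f=cam(n); R=np.linalg.inv(np.array(cc["world_to_cam"]))[:3,:3]
    D=np.stack([(u-cc["cx"])/f,-(v-cc["cy"])/f,-np.ones(u.shape)],-1)@R.T
    P=o+D*((.062-o[2])/D[...,2])[...,None]
    x,y=P[...,0]-c[0],P[...,1]-c[1]; r=np.hypot(x,y); a=np.degrees(np.arctan2(y,x))
    H,S,V=hsv[...,0],hsv[...,1],hsv[...,2]
    for k,m,lo,hi in(("green",(H>45)&(H<85)&(S>120),.04,.1),("red",((H<6)|(H>174))&(S>150),.04,.1),("white",(S<25)&(V>225),.05,.1),("black",(V<110)&(S<120),.046,.078)):
        m=m&(r>lo)&(r<hi)&(x>-.03)
        if m.sum()>3: out[k]=(int(m.sum()),np.percentile(a[m],[2,50,98]).round(1),np.percentile(r[m],[2,98]).round(3))
    return out
E
python3 - <<'E'
from h import *
for n in("top","side"):
    print(n,scale(n)); 
print("white unit",scale("top",(.598,.2475)))
E
```

```text
top {'green': (122, array([-16.5,  -7.3,   2. ]), array([0.068, 0.086])), 'red': (152, array([-43.2, -32.2, -21.4]), array([0.067, 0.087])), 'white': (558, array([ 5.6, 35. , 65.4]), array([0.065, 0.092])), 'black': (13, array([51.6, 53. , 54.3]), array([0.048, 0.064]))}
side {'green': (114, array([-16. ,  -8.1,   0.7]), array([0.069, 0.087])), 'red': (175, array([-43.9, -33. , -21.5]), array([0.069, 0.087])), 'white': (547, array([-109.5,   30.4,   63.9]), array([0.066, 0.092]))}
white unit {'green': (126, array([-16.8,  -7. ,   1.9]), array([0.069, 0.088])), 'red': (154, array([-44.2, -32.7, -21.8]), array([0.066, 0.085])), 'white': (604, array([ 5.3, 34.3, 62.4]), array([0.068, 0.096])), 'black': (16, array([-8.2, -7. , -4.4]), array([0.048, 0.074]))}
```

Emit:
move_arm(
  plan=[
    [0.02,-0.045,0,0,1],
    [0.025,-0.055,0,0,1],
    [0.025,-0.055,0,0,1],
    [0.025,-0.055,0,0,1],
    [0.025,-0.055,0,0,1],
  ],
  force=50,
)

```text
clock: 1.27
position: [0.3581, 0.2844, 0.2229]
tool_rot: [[-0.919, 0.395, 0.001], [0.395, 0.919, 0.0], [-0.001, 0.001, -1.0]]
wrist_force: [0.7, -0.1, -0.2]
gripper_width: 0.088
grip_force: 0.0
```

Emit:
move_arm(
  plan=[
    [0.025,-0.053,0,0,1],
    [0.025,-0.053,0,0,1],
    [0.025,-0.053,0,0,1],
    [0.025,-0.053,0,0,1],
    [0.025,-0.053,0,0,1],
  ],
)

```text
clock: 1.9
position: [0.4831, 0.0191, 0.2229]
tool_rot: [[-0.918, 0.396, 0.001], [0.396, 0.918, 0.0], [-0.001, 0.0, -1.0]]
wrist_force: [-0.2, 0.4, 0.1]
gripper_width: 0.0877
grip_force: 0.0
```

Emit:
move_arm(
  plan=[
    [0.025,-0.053,0,0,1],
    [0.025,-0.053,0,0,1],
    [0.026,-0.053,0,0,1],
    [0.026,-0.054,0,0,1],
    [0.026,-0.054,0,0,1],
  ],
)

```text
clock: 2.52
position: [0.6111, -0.2479, 0.2227]
tool_rot: [[-0.918, 0.396, 0.0], [0.396, 0.918, 0.0], [-0.0, 0.0, -1.0]]
wrist_force: [0.7, -0.4, 0.5]
gripper_width: 0.0879
grip_force: 0.0
```

Emit:
move_arm(
  plan=[
    [0,0,-0.03,0,1],
    [0,0,-0.03,0,1],
    [0,0,0,0,1],
    [0,0,0,0,1],
  ],
)

```text
clock: 3.02
position: [0.611, -0.2462, 0.1637]
tool_rot: [[-0.918, 0.395, 0.001], [0.395, 0.918, -0.001], [-0.001, -0.0, -1.0]]
wrist_force: [1.0, -0.8, 0.1]
gripper_width: 0.0878
grip_force: 0.0
```

Emit:
move_arm(
  plan=[
    [0,0,-0.03,0,1],
    [0,0,-0.03,0,1],
    [0,0,-0.02,0,1],
    [0,0,-0.01,0,1],
    [0,0,0,0,1],
  ],
)

```text
clock: 3.65
position: [0.6108, -0.2461, 0.0733]
tool_rot: [[-0.918, 0.395, 0.001], [0.395, 0.918, -0.0], [-0.001, -0.0, -1.0]]
wrist_force: [0.3, -0.4, 0.3]
gripper_width: 0.0881
grip_force: 0.0
```

Run:
```python
from h import *
im,d=manip.snapshot("side"); t,_=manip.snapshot("top")
cv2.imwrite("pics/c1.png",np.hstack([cv2.resize(t[150:300,370:520],(400,400)),cv2.resize(im[240:400,340:500],(400,400))]))
```

```text
(no output)
```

View pics/c1.png

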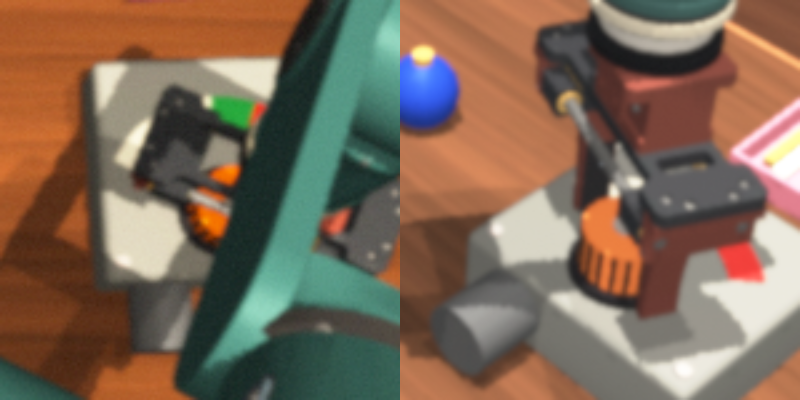

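The fingers straddle the orange wheel, one on each side (wheel about (445, 330) in the side view), clear of the skirt. I'll close on it.

Emit:
move_arm(
  plan=[
    [0,0,0,0,0.1],
    [0,0,0,0,-1],
    [0,0,0,0,-1],
    [0,0,0,0,-1],
    [0,0,0,0,-1],
  ],
  force=50,
)

```text
clock: 4.38
position: [0.6108, -0.2453, 0.0728]
tool_rot: [[-0.918, 0.396, 0.001], [0.396, 0.918, 0.001], [-0.0, 0.001, -1.0]]
wrist_force: [1.0, 4.0, 2.7]
gripper_width: 0.0555
grip_force: 50.0
```

Gripped at 55.5 mm with little side force. I'll turn about 60° clockwise, starting with 35°.

Emit:
move_arm(
  plan=[
    [0,0,0,-7,-1],
    [0,0,0,-7,-1],
    [0,0,0,-7,-1],
    [0,0,0,-7,-1],
    [0,0,0,-7,-1],
  ],
)

```text
clock: 5.0
position: [0.6115, -0.2445, 0.0728]
tool_rot: [[-0.522, 0.853, 0.002], [0.853, 0.522, 0.002], [0.001, 0.002, -1.0]]
wrist_force: [5.0, 7.5, 1.0]
gripper_width: 0.0556
grip_force: 50.0
```

Emit:
move_arm(
  plan=[
    [0,0,0,-7,-1],
    [0,0,0,-6,-1],
    [0,0,0,-5,-1],
    [0,0,0,0,-1],
    [0,0,0,0,-1],
  ],
)

```text
clock: 5.62
position: [0.612, -0.2443, 0.0728]
tool_rot: [[-0.236, 0.972, 0.003], [0.972, 0.236, 0.002], [0.002, 0.003, -1.0]]
wrist_force: [6.1, 7.4, 1.1]
gripper_width: 0.0551
grip_force: 50.0
```

Run:
```python
from h import *
s=manip.read_state(); R=np.array(s["tool_rot"]); print(s["torque"],s["wrist_force"],np.degrees(np.arctan2(R[1,1],R[0,1])))
print(scale("side",name="pics/s2.png"),scale("top"))
im=cv2.imread("pics/s2.png"); cv2.imwrite("pics/c2.png",cv2.resize(im[240:400,340:500],(500,500)))
```

```text
[ 1.18976576 -0.67566571 -0.12111059] [6.09867511 7.4269334  1.06885954] 13.655570486082652
{'green': (103, array([-16. ,  -8.9,  -0.8]), array([0.069, 0.087])), 'red': (189, array([-43.1, -32.2, -20.8]), array([0.068, 0.088])), 'white': (1272, array([-116.3,  -77.6,    6.9]), array([0.051, 0.098])), 'black': (422, array([-0.6, 47.9, 92.7]), array([0.047, 0.078]))} {'green': (67, array([-82.4, -14. ,  -4.3]), array([0.048, 0.098])), 'white': (116, array([44.4, 59.5, 66.1]), array([0.066, 0.089])), 'black': (659, array([-108.1,  -22.5,   20.8]), array([0.047, 0.077]))}
```

View pics/c2.png

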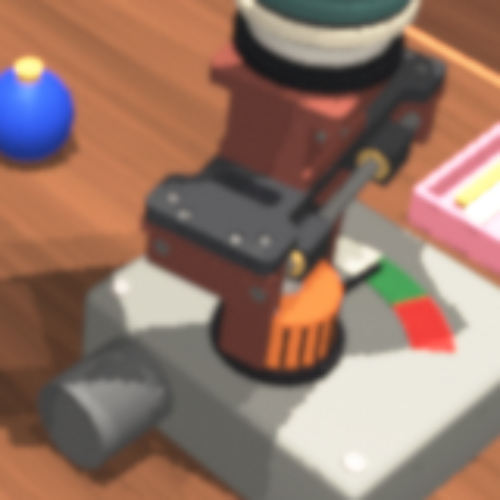

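The pointer has followed and its tip is near the white/green border (crop (380, 268)). It needs about 8° more.

Emit:
move_arm(
  plan=[
    [0,0,0,-4,-1],
    [0,0,0,-4,-1],
    [0,0,0,0,-1],
  ],
)

```text
clock: 6.1
position: [0.6122, -0.2443, 0.0728]
tool_rot: [[-0.098, 0.995, 0.003], [0.995, 0.098, 0.002], [0.002, 0.003, -1.0]]
wrist_force: [5.9, 7.1, 0.0]
gripper_width: 0.0554
grip_force: 50.0
```

Run:
```python
from h import *
a=at_z("side",(340+380/3.125,240+268/3.125),.064)-[.6104,-.246,0]; print("prev tip",a,np.degrees(np.arctan2(a[1],a[0])))
s=manip.read_state(); R=np.array(s["tool_rot"]); print(s["torque"],s["wrist_force"],np.degrees(np.arctan2(R[1,1],R[0,1])))
im,_=manip.snapshot("side"); cv2.imwrite("pics/c3.png",cv2.resize(im[290:370,420:500],(560,560),interpolation=2))
```

```text
prev tip [ 0.07901172 -0.00260836  0.064     ] -1.8907769006273816
[ 1.17931336 -0.79636274 -0.16250869] [5.89794545 7.13816602 0.02554636] 5.636686870673893
```

View pics/c3.png

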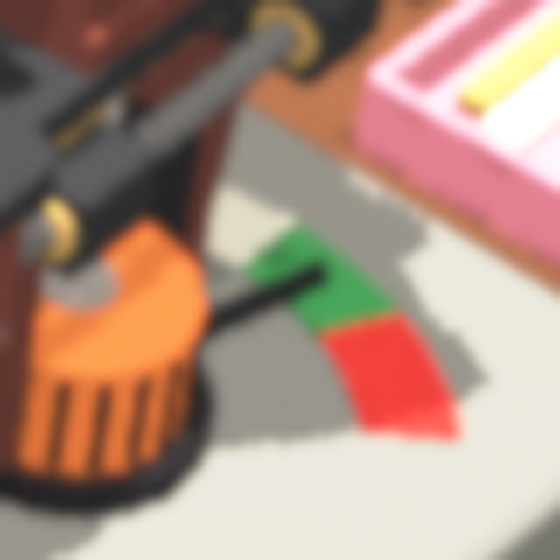

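The pointer tip (crop (320, 270)) is near the middle of the green, which runs from about (270, 245) to (370, 315). I'll let go and rise.

Emit:
move_arm(
  plan=[
    [0,0,0,0,1],
    [0,0,0,0,1],
    [0,0,0,0,1],
    [0,0,0,0,1],
    [0,0,0.02,0,1],
  ],
)

```text
clock: 6.78
position: [0.6089, -0.2455, 0.0912]
tool_rot: [[-0.099, 0.995, -0.003], [0.995, 0.099, 0.002], [0.002, -0.003, -1.0]]
wrist_force: [-0.0, -1.3, 0.2]
gripper_width: 0.0876
grip_force: 0.0
```

Emit:
move_arm(
  plan=[
    [0,0,0.03,0,1],
    [0,0,0.05,0,1],
    [0,0,0.05,0,1],
    [-0.04,0.04,0,0,1],
    [-0.04,0.04,0,0,1],
  ],
)

```text
clock: 7.4
position: [0.53, -0.1658, 0.2234]
tool_rot: [[-0.098, 0.995, 0.002], [0.995, 0.098, -0.001], [-0.001, 0.002, -1.0]]
wrist_force: [0.2, 0.6, 0.4]
gripper_width: 0.0879
grip_force: 0.0
```

Emit:
move_arm(
  plan=[
    [-0.04,0.045,0,0,1],
    [-0.04,0.045,0,0,1],
    [-0.01,0.05,0,0,1],
    [0,0,0,0,1],
    [0,0,0,0,1],
  ],
)

```text
clock: 8.02
position: [0.441, -0.0265, 0.2229]
tool_rot: [[-0.1, 0.995, 0.001], [0.995, 0.1, -0.001], [-0.001, 0.001, -1.0]]
wrist_force: [1.0, -0.5, -0.4]
gripper_width: 0.0881
grip_force: 0.0
```

Run:
```python
from h import *
print(scale("top",name="pics/t4.png")); print(scale("side"),manip.read_state()["clock"]); print(scale("top",(.598,.2475)))
a=cv2.imread("pics/t4.png")
cv2.imwrite("pics/c4.png",np.hstack([cv2.resize(a[165:275,395:505],(400,400),interpolation=2),cv2.resize(a[165:275,145:255],(400,400),interpolation=2)]))
print(manip.outline_of("top","bauble_center")[0]["xy"])
```

```text
{'green': (116, array([-16.6,  -7.1,   2. ]), array([0.069, 0.086])), 'red': (151, array([-43.2, -32.3, -21.4]), array([0.067, 0.087])), 'white': (590, array([ 5.4, 36. , 65.4]), array([0.065, 0.092])), 'black': (16, array([-8.5, -7.7, -6.1]), array([0.047, 0.073]))}
{'green': (85, array([-16. ,  -9.3,   0.3]), array([0.069, 0.086])), 'red': (162, array([-43. , -32.9, -21.7]), array([0.069, 0.087])), 'white': (2760, array([-112.8,  -21.8,  111.7]), array([0.051, 0.099])), 'black': (36, array([-8.7, -6.5, -4.4]), array([0.047, 0.077]))} 8.125
{'green': (126, array([-16.8,  -7.2,   1.2]), array([0.069, 0.088])), 'red': (150, array([-44.2, -32.9, -21.9]), array([0.066, 0.085])), 'white': (663, array([-108.8,   32.1,   62.9]), array([0.065, 0.096])), 'black': (12, array([-8.2, -7. , -5.5]), array([0.048, 0.071]))}
[326.8, 208.8]
```

View pics/c4.png

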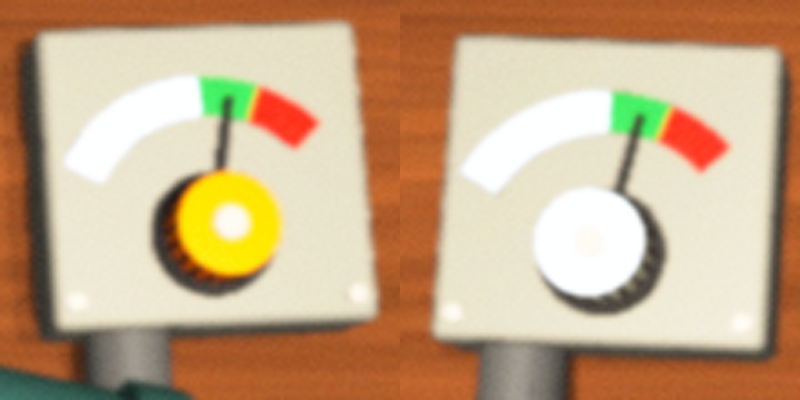

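The orange pointer is mid-green (crop tip (228, 98)), the white wheel's pointer is unchanged, and the bauble is where it was.

```bash
python3 -c "
from plant import manip
print(manip.close_job())"
```

```text
the job is handed in; nothing more can be done
None
```

The orange wheel is wound about 60° clockwise and released with its pointer mid-green; the white wheel and bauble were not touched, and the job was handed in at about 8 s.

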